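Slide the drip tray home between the griddle's guide posts

ROBOT

A 6-joint arm with a two-finger parallel gripper is mounted at the origin on the work surface. World frame = base frame: x ahead of the robot, y to its left, z up, the work surface at z = 0. Lengths are in mm, angles in rad, forces in N, time in s.
With the tool pointing down it reaches from about 350 to 975 mm from the base axis. Payload 7.1 kg.
Tool frame: the origin (TCP) lies at the very end of the fingers, on their centre line; the grasp point (between the pads) lies 19 mm behind it (ctrl.tcp_to_grasp is the distance from the TCP to the grasp point, in mm); z points along the fingers, x is the direction in which the jaws open and shut, and the axes are right-handed (so a half turn about z gives the same grasp; the last joint's range is limited). The gripper opens to 88 mm and grips with 3 to 60 N. Pads are 20 mm wide; open, the fingers measure 115 mm over their backs; the gripper's body (75 mm by 178 mm) begins 61 mm behind the grasp point.
Start: joints at [-1.23, 0.423, 1.63, -0, 1.089, -0.019], TCP at [220.071, -584.956, 222.675] pointing down, gripper open.
Joint ranges: [-3, 3], [-0.9, 2.11], [0.09, 2.58], [-1.31, 4.45], [0.11, 2.69], [-2.54, 2.54]. Speed limits (rad/s): [2.39, 2.39, 3.01, 3.14, 3.14, 3.14].

INTERFACE

Orientations are given as a rotation vector (axis times angle).
In Python, from workcell import get_obs, viewer, ctrl, masks_of gives the robot as it stands. The module is installed in compiled form; this text tells all that it offers.
- The arm moves only by the shell command python3 -m inch 'ROWS'. ROWS is JSON, a list of rows, each an object of numbers: "tx", "ty", "tz": the shift along the tool's x, y, z in cm; "ax", "ay", "az": the turn, a rotation vector about the tool's x, y, z in degrees; "jaw": the opening, from 0 (shut) to 1 (fully open). In form: [{"tx": .., "ty": .., "tz": .., "ax": .., "ay": .., "az": .., "jaw": ..}, ...]. A call has 1 to 12 rows; each row shifts and turns the commanded pose from where the row before left it, along the tool's axes as they then stand; what a row does not reach is not made up. A row lasts 1/8 s, in which the tool goes at most 62.5 mm and 10.7 degrees, less where a joint would pass 70% of its speed; a pose out of reach is approached as far as the arm can. A call is refused whole if a number of a shift passes 6.25 or a number of a turn 10.7, either way. A call with a gripper value outside its range is refused whole. The fingers move at their own pace and stop on an object; the grip force is fixed at half the most. Time passes only in rows, so rows that do not move let the fingers close. It gives the time, the measured TCP pose, the force and the opening at its end, in the units of the state.
- get_obs(): the state, without advancing time (a new reading comes with each control period).
- viewer.get_image(name): name is "scene" or "top" or "wrist"; returns (picture, depth): 400x640x3 uint8, red, green, blue; 400x640 float32, mm along the optical axis (not along the pixel's ray), 0 where there is no reading.
- viewer.get_calibration(name): a dict with "fx", "fy", "cx", "cy" (pixels), "rvec" (rotation vector, rad) and "tvec" (3), from world to camera coordinates, as OpenCV has them. Camera axes: x right, y down, z forward; pixel columns grow to the right and rows downward; lengths in mm; the calibration is good to about 2 mm. A picture is of the moment at which its call begins: read the wrist's pose just before it. get_calibration takes no time and is no camera call; for the wrist camera it gives the pose at the moment of the call.
- ctrl.close_job(): hands the job in, once; it reports no verdict.
Trained networks look in the newest picture that a camera, given by its name, has taken for a name from the list of things; names that differ only in an ending like _2 or _b are one class to them, and where a whole thing is asked for, a point or a joint stands for the part that bears it (a point fixed in the world has none). Each returns a list of dicts, best first, with "score" (0 to 1); they miss things now and then, are a little off and sometimes report something else, mostly with a low value. They report only what shows in the picture. A call takes as long as a camera call. They do not tell look-alikes from the thing itself.
- masks_of(camera, thing): "pixels" (400x640 bool, what is visible of it) and "location" ([column, row] in pixels, amid what is visible of it).
The state is a dict: "t": time; "qpos": joint angles; "qvel": joint speeds; "joint_torque": joint torques, N m; "ee_pos": TCP position; "orientation": TCP orientation; "ft_force": force on the tool from outside, world axes, zero at the start; "moment": the same for the moment, N m; "width": finger opening in mm.
Only numpy, scipy, OpenCV 4.12 (cv2) and the standard library are available. Lean on these libraries where they do the work, as an engineer would, in place of code of your own. Each camera call takes 0.05 s, during which the arm holds its last target. There are 200 camera calls.

TASK

Push the flat metal drip tray along the counter, through the narrow gap between the two steel guide posts of the round griddle, until its leading end sits squarely against the griddle's housing, and leave it there. Only slide it: keep it flat on the counter and never lift or tip it. Do not press the griddle's release button, and leave the other things on the counter where they stand.

Things in the scene. Friction and masses are not known exactly. Their poses are not given: they have to be found in the camera images.
- griddle: round electric griddle, fixed; black base, dark plate 304 mm across, top at 74 mm. Origin: centre of its underside, z up. The drip-tray side is its own -x side: a flat vertical housing face (134 mm wide, 45 mm high) at x = -155 mm. A spout 32 mm wide reaches from there to x = -190 mm, its underside 50 mm above the counter. Carrying handles at y = +/-188 mm.
- gap (a point): middle of the gap at counter level, 225 mm from the griddle's centre on its -x side; axes as the griddle's. Two fixed round steel guide posts, 28 mm thick, 42 mm high, stand with centres at y = +62 and -62 mm: clear gap 96 mm. An arm 30 mm high joins each post to the housing, inner face at y = +/-63 mm, outer +/-75 mm. The tray travels along +x at y = 0.
- home (a point): where the tray's centre lies when it is home: on the counter, 215 mm from the griddle's centre on its -x side (10 mm past the gap's middle), axes as the griddle's; the tray's long side is then along x and its rear end still stands 36 mm outside the posts.
- drip_tray: loose flat drip tray, bare aluminium, dark slotted grille on top: a solid-sided slab 120 mm long (its x), 90 mm wide (its y), 24 mm high, vertical corners rounded at 12 mm radius, both ends alike, 0.2 to 0.42 kg. Origin: centre of its underside. It slides under a push of 1 to 4 N and stays where it is left. It starts flat, 8 cm or more short of the posts, one end roughly towards them.
- release (a joint): travel of the griddle's round press-button release, 0 = up, 0.006 m = fully pressed (about 5 N); the button is 26 mm across, on top of a grey box on the griddle's own +x side, opposite the posts. Must stay unpressed.
- measuring_cup: yellow plastic measuring cup, 68 mm across the rim, 50 mm high, flat handle 50 mm long at rim height on its own -x side; origin at the centre of its underside. A bystander, loose.
- pepper_mill: glass pepper mill with a dark wooden top, 56 mm across, 145 mm high; origin at the centre of its underside. A bystander, loose.
- pitcher: small white ceramic pitcher, 92 mm across without its handle (handle at its own +y reaches 77 mm from the centre), 105 mm high; origin at the centre of its underside. A bystander, loose.
- citrus_reamer: wooden citrus reamer lying down, 143 mm long along its own x, 38 mm across; origin on the counter near its middle. A bystander, loose.
- salt_jar: low white salt jar with a wooden lid, 60 mm across, 45 mm high; origin at the centre of its underside. A bystander, loose.
Mind the look-alikes: they are no part of the job. Of the things like the drip_tray, leave any that is yellow; of the rest the smaller one is meant.

How it is judged:
By the outcome, as a careful person would: the job done as asked, in the order asked, and still so for the second after the job is handed in, with the robot touching nothing.
It also fails if it takes over 72 s, if anything falls off the work surface, if the arm or the gripper's body presses on something with over 40 N, if the wrist force passes 120 N, or if a joint passes its speed limit or range.

## Working session

There is one attempt and no reset: what is moved stays moved. The work goes in short steps, Python scripts to look and compute and a shell command to move; the robot and the scene stay as the last step left them, time stands still between calls to the robot, and variables do not carry over. Pictures are saved under pics/ and viewed, about 8 in all and at most 12, crops included, and the job is handed in when it is done.

```bash
mkdir -p pics; cat > h.py <<'E'
import numpy as np, cv2
from workcell import get_obs, viewer, ctrl, masks_of
def cam(n):
    c=viewer.get_calibration(n); R=cv2.Rodrigues(np.array(c["rvec"],float))[0]
    return c,R,np.array(c["tvec"],float).reshape(3)
def cloud(n,depth):
    c,R,t=cam(n); v,u=np.mgrid[0:400,0:640]
    P=np.stack([(u-c["cx"])/c["fx"]*depth,(v-c["cy"])/c["fy"]*depth,depth],-1)
    return (P-t)@R   # world, R^T(P-t)
def proj(n,X):
    c,R,t=cam(n); p=np.atleast_2d(X)@R.T+t
    return np.stack([p[:,0]/p[:,2]*c["fx"]+c["cx"],p[:,1]/p[:,2]*c["fy"]+c["cy"]],-1)
def save(n,img): cv2.imwrite("pics/"+n+".png",img[...,::-1])
E
python3 - <<'E'
from h import *
for n in ["scene","top"]:
    im,d=viewer.get_image(n); save(n+"0",im); W=cloud(n,d)
    for th in ["griddle","drip_tray","gap","release","measuring_cup","pepper_mill","pitcher","citrus_reamer","salt_jar"]:
        for m in masks_of(n,th):
            if m["score"]<.3: continue
            P=W[m["pixels"]&(d>0)]
            if len(P)==0: continue
            print(n,th,round(m["score"],2),np.round(m["location"]),len(P),np.round(np.median(P,0)),np.round(np.percentile(P,2,0)),np.round(np.percentile(P,98,0)))
E
```

```text
scene griddle 0.8 [416. 189.] 9119 [620. 287.  67.] [450.  92.   4.] [763. 459.  75.]
scene drip_tray 0.9 [243. 198.] 1856 [ 348. -138.   31.] [ 256. -205.    0.] [419. -68.  35.]
scene drip_tray 0.78 [270. 254.] 1517 [ 550. -175.   24.] [ 493. -234.    0.] [ 597. -110.   28.]
scene drip_tray 0.71 [313. 197.] 1087 [444.  29.  24.] [377. -29.   2.] [501.  91.  28.]
scene gap 0.96 [419. 190.] 9060 [618. 288.  67.] [442.  92.   6.] [763. 459.  75.]
scene measuring_cup 0.61 [201. 238.] 673 [ 402. -306.   31.] [ 343. -339.   -1.] [ 451. -269.   52.]
scene pepper_mill 0.74 [227. 329.] 960 [ 728. -356.  110.] [ 699. -380.    7.] [ 738. -331.  144.]
scene pitcher 0.9 [178. 313.] 1770 [ 605. -435.   65.] [ 582. -493.    4.] [ 666. -389.  106.]
scene citrus_reamer 0.8 [402. 278.] 523 [803.  80.  29.] [786.   6.  16.] [815. 135.  39.]
scene salt_jar 0.64 [188. 281.] 501 [ 533. -372.   43.] [ 498. -396.    8.] [ 549. -347.   48.]
top griddle 0.91 [222. 188.] 9659 [599. 309.  67.] [436. 124.   0.] [765. 483.  76.]
top drip_tray 0.85 [379. 201.] 1133 [ 545. -173.   24.] [ 495. -233.    1.] [ 594. 
[... 217 characters left out ...]
 9523 [597. 307.  67.] [435. 117.  20.] [758. 480.  76.]
top gap 0.4 [467. 169.] 931 [ 626. -449.   59.] [ 585. -488.    2.] [ 663. -390.  107.]
top release 0.43 [165. 197.] 39 [567. 475.  66.] [560. 465.  62.] [576. 484.  71.]
top measuring_cup 0.89 [423. 239.] 514 [ 414. -313.   16.] [ 361. -343.   -1.] [ 451. -272.   52.]
top pepper_mill 0.66 [442. 142.] 493 [ 709. -345.  119.] [ 688. -374.   -0.] [ 747. -331.  145.]
top pitcher 0.97 [466. 170.] 912 [ 625. -451.   60.] [ 584. -490.    2.] [ 662. -391.  107.]
top citrus_reamer 0.77 [298. 117.] 361 [797.  81.  30.] [782.   6.  19.] [813. 135.  39.]
top salt_jar 0.61 [441. 203.] 275 [ 521. -365.   44.] [ 499. -393.   13.] [ 545. -345.   49.]
```

```bash
python3 - <<'E'
import cv2
for n in["top0","scene0"]:
    cv2.imwrite(f"pics/{n}b.png",cv2.resize(cv2.imread(f"pics/{n}.png")[60:360,110:510],(800,600),interpolation=cv2.INTER_CUBIC))
E
```

```text
(no output)
```

View pics/top0b.png

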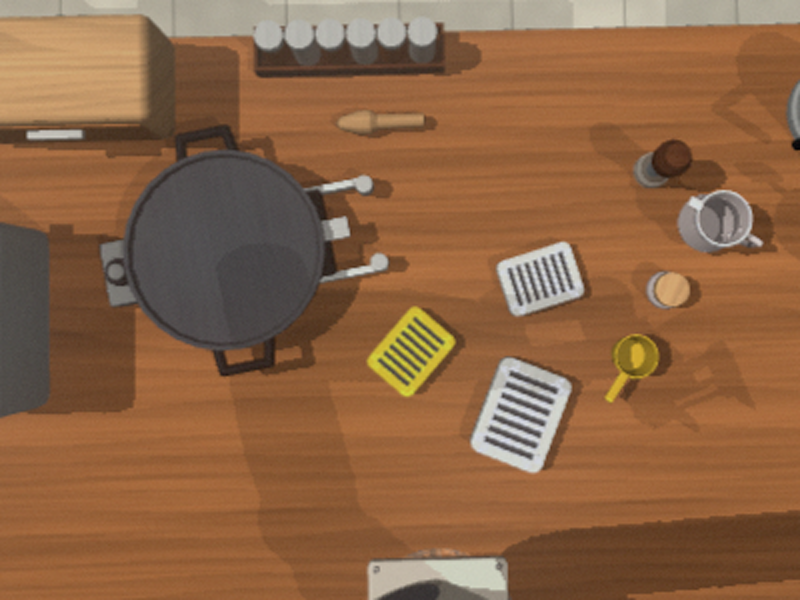

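View pics/scene0b.png

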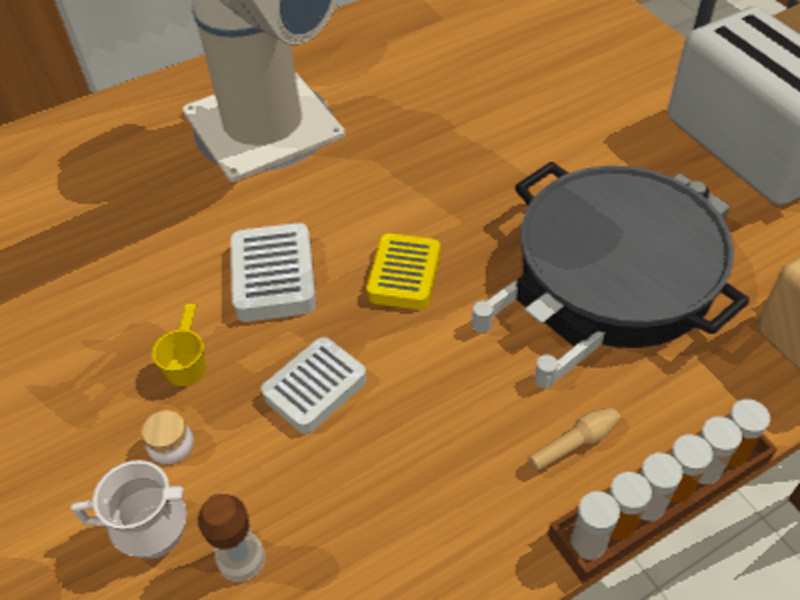

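The top view shows the smaller bare tray at crop (541,278), the posts at (364,184) and (379,262), and the yellow and larger look-alikes at (412,351) and (521,415). Next I'll measure these poses.

```bash
cat > m.py <<'E'
from h import *
def tray(n,guess):
    im,d=viewer.get_image(n); W=cloud(n,d); best=None
    for m in masks_of(n,"drip_tray"):
        P=W[m["pixels"]&(d>0)]; 
        if len(P)<50: continue
        k=np.linalg.norm(np.median(P,0)[:2]-guess)
        if best is None or k<best[0]: best=(k,m,P)
    k,m,P=best; T=P[(P[:,2]>18)&(P[:,2]<30)]
    r=cv2.minAreaRect(T[:,:2].astype(np.float32)); b=cv2.boxPoints(r)
    e=b[1]-b[0],b[2]-b[1]; L=max(e,key=np.linalg.norm); a=np.degrees(np.arctan2(L[1],L[0]))%180
    print(n,"tray",round(m["score"],2),np.round(r[0],1),"size",np.round(r[1],1),"longaxis deg",round(a,1),"ztop",round(np.median(T[:,2]),1))
    return im,d,W
def grid(n,im,d,W):
    P=W[(W[...,2]>71)&(W[...,2]<80)&(d>0)&(abs(W[...,0]-605)<200)&(abs(W[...,1]-300)<200)]
    if len(P)>50: c,r=cv2.minEnclosingCircle(P[:,:2].astype(np.float32)); print(n,"rim",np.round(c,1),round(r,1))
    s=(W[...,2]>38)&(W[...,2]<46)&(d>0)&(W[...,1]<150)&(W[...,1]>0)&(W[...,0]>450)&(W[...,0]<750)
    q,lab,st,_=cv2.connectedComponentsWithStats(s.astype(np.uint8))
    for i in range(1,q):
        p=W[lab==i]
        if len(p)>8: 
            c,r=cv2.minEnclosingCircle(p[:,:2].astype(np.float32)); print("  post?",len(p),np.round(p.mean(0),1),"circ",np.round(c,1),round(r,1))
E
python3 - <<'E'
from m import *
for n in ["top","scene"]:
    a=tray(n,np.array([547,-173])); grid(n,*a)
E
```

```text
top tray 0.6 [ 545.1 -174.1] size [ 89.8 121.2] longaxis deg 106.3 ztop 24.1
top rim [600.8 369.5] 219.8
  post? 55 [698.5  99.2  41.7] circ [698.3  99.6] 13.7
  post? 53 [576.9  77.9  41.4] circ [576.2  77.9] 13.6
scene tray 0.66 [ 542.5 -171.3] size [ 93.4 120.3] longaxis deg 106.6 ztop 24.0
scene rim [614.4 322.8] 206.5
  post? 62 [575.9  79.7  41.6] circ [576.2  81.2] 14.7
  post? 72 [697.9 101.3  41.5] circ [696.9 102.7] 14.2
```

```bash
cat > go.py <<'E'
import sys
from h import *
def plan(target,jawdeg):
    o=get_obs(); R=cv2.Rodrigues(np.array(o["orientation"],float))[0]
    d=np.array(target,float)-o["ee_pos"]
    cur=np.degrees(np.arctan2(R[1,0],R[0,0])); dz=(jawdeg-cur+90)%180-90
    x=np.array([np.cos(np.radians(cur+dz)),np.sin(np.radians(cur+dz)),0]); Rn=np.stack([x,np.cross([0,0,-1],x),[0,0,-1]],1)
    print("t",round(o["t"],2),"pos",np.round(o["ee_pos"],1),"jawdeg",round(cur,1),"toolz",np.round(R[:,2],3),"F",np.round(o["ft_force"],1),"w",round(o["width"],1),"q6",round(o["qpos"][5],2))
    print("az",round(-dz,1),"| shift cm before turn",np.round(R.T@d/10,2),"| after turn",np.round(Rn.T@d/10,2))
if __name__=="__main__":
    a=[float(v) for v in sys.argv[1:]]; plan(a[:3],a[3])
E
python3 - <<'E'
import numpy as np
A=np.array([697.8,100.5]);B=np.array([576.3,79.3]);g=(A+B)/2
u=np.array([-(A-B)[1],(A-B)[0]]);u/=np.linalg.norm(u);n=np.array([-u[1],u[0]])
print(u,n,np.degrees(np.arctan2(*u[::-1])),n[::-1])
T=np.array([544,-172.7]);print("along",(T-g)@u,"lat",(T-g)@n)
print("side start",T+n*75,"end",g+u*((T-g)@u)+n*(45+6.75))
E
python3 go.py 470 -186 160 99.9
```

```text
[-0.17188862  0.98511639] [-0.98511639 -0.17188862] 99.8976456670051 [-0.17188862 -0.98511639]
along -242.69732782670602 lat 136.803032005056
side start [ 470.11627075 -185.59164659] end [ 627.78713585 -158.0803516 ]
t 1.2 pos [ 220.1 -585.   222.7] jawdeg -69.4 toolz [ 0.  0. -1.] F [-0.   0.6 -1. ] w 87.6 q6 -0.02
az 10.7 | shift cm before turn [-28.54 -37.44   6.27] | after turn [-35.   -31.48   6.27]
```

```bash
python3 -m inch '[{"az":10.7,"jaw":0.6},{"tx":-3.5,"ty":-3.15},{"tx":-3.5,"ty":-3.15},{"tx":-3.5,"ty":-3.15},{"tx":-3.5,"ty":-3.15},{"tx":-3.5,"ty":-3.15},{"tx":-3.5,"ty":-3.15},{"tx":-3.5,"ty":-3.15},{"tx":-3.5,"ty":-3.15},{"tx":-3.5,"ty":-3.15},{"tx":-3.5,"ty":-3.15},{}]'; python3 go.py 470 -186 8 99.9
```

```text
t 1.2 pos [ 220.1 -585.   222.7] jawdeg -69.4 toolz [ 0.  0. -1.] F [-0.   0.6 -1. ] w 87.6 q6 -0.02
az 10.7 | shift cm before turn [-28.54 -37.44  21.47] | after turn [-35.   -31.48  21.47]$[0]: bad value
```

```bash
python3 -m inch '[{"tx":0,"ty":0,"tz":0,"ax":0,"ay":0,"az":10.5,"jaw":0.6}]'; python3 go.py 470 -186 8 99.9
```

```text
t: 1.32
ee_pos: [220.1, -585.0, 222.7]
orientation: [-2.405, 2.022, 0.0]
ft_force: [-0.2, 0.1, 0.8]
width: 81.0
t 1.32 pos [ 220.1 -585.   222.7] jawdeg -80.1 toolz [ 0.  0. -1.] F [-0.2  0.1  0.8] w 81.0 q6 0.17
az -0.0 | shift cm before turn [-35.01 -31.47  21.47] | after turn [-35.   -31.48  21.47]
```

```bash
python3 -m inch '[{"tx":-3.5,"ty":-3.15,"tz":0,"ax":0,"ay":0,"az":0,"jaw":0.6},{"tx":-3.5,"ty":-3.15,"tz":0,"ax":0,"ay":0,"az":0,"jaw":0.6},{"tx":-3.5,"ty":-3.15,"tz":0,"ax":0,"ay":0,"az":0,"jaw":0.6},{"tx":-3.5,"ty":-3.15,"tz":0,"ax":0,"ay":0,"az":0,"jaw":0.6},{"tx":-3.5,"ty":-3.15,"tz":0,"ax":0,"ay":0,"az":0,"jaw":0.6},{"tx":-3.5,"ty":-3.15,"tz":0,"ax":0,"ay":0,"az":0,"jaw":0.6},{"tx":-3.5,"ty":-3.15,"tz":0,"ax":0,"ay":0,"az":0,"jaw":0.6},{"tx":-3.5,"ty":-3.15,"tz":0,"ax":0,"ay":0,"az":0,"jaw":0.6},{"tx":-3.5,"ty":-3.15,"tz":0,"ax":0,"ay":0,"az":0,"jaw":0.6},{"tx":-3.5,"ty":-3.15,"tz":0,"ax":0,"ay":0,"az":0,"jaw":0.6},{"tx":0,"ty":0,"tz":0,"ax":0,"ay":0,"az":0,"jaw":0.6},{"tx":0,"ty":0,"tz":0,"ax":0,"ay":0,"az":0,"jaw":0.6}]'; python3 go.py 470 -186 8 99.9
```

```text
t: 2.82
ee_pos: [468.5, -185.3, 222.7]
orientation: [2.409, -2.016, -0.0]
ft_force: [-0.3, 0.5, -0.0]
width: 52.6
t 2.83 pos [ 468.5 -185.3  222.7] jawdeg -79.8 toolz [-0. -0. -1.] F [-0.3  0.5 -0. ] w 52.6 q6 0.99
az 0.3 | shift cm before turn [ 0.09 -0.14 21.47] | after turn [ 0.1  -0.14 21.47]
```

```bash
python3 -m inch '[{"tx":0,"ty":0,"tz":5.3,"ax":0,"ay":0,"az":0.2,"jaw":0.6},{"tx":0,"ty":0,"tz":5.3,"ax":0,"ay":0,"az":0,"jaw":0.6},{"tx":0,"ty":0,"tz":5.3,"ax":0,"ay":0,"az":0,"jaw":0.6},{"tx":0,"ty":0,"tz":3.5,"ax":0,"ay":0,"az":0,"jaw":0.6},{"tx":0,"ty":0,"tz":2.0,"ax":0,"ay":0,"az":0,"jaw":0.6},{"tx":0,"ty":0,"tz":0,"ax":0,"ay":0,"az":0,"jaw":0.6},{"tx":0,"ty":0,"tz":0,"ax":0,"ay":0,"az":0,"jaw":0.6}]'; python3 go.py 625 -158.6 9 99.9
python3 - <<'E'
from m import *
a=tray("top",np.array([547,-173]))
E
```

```text
t: 3.7
ee_pos: [468.9, -186.1, 9.4]
orientation: [-2.404, 2.023, -0.001]
ft_force: [1.2, -0.0, -0.1]
width: 52.7
t 3.7 pos [ 468.9 -186.1    9.4] jawdeg -80.2 toolz [ 0.001 -0.    -1.   ] F [ 1.2 -0.  -0.1] w 52.7 q6 1.0
az -0.1 | shift cm before turn [ -0.04 -15.85   0.05] | after turn [ -0.02 -15.85   0.04]
top tray 0.63 [ 546.  -173.5] size [ 88.2 121.6] longaxis deg 107.2 ztop 24.2
```

```bash
python3 -m inch '[{"tx":0,"ty":-1.0,"tz":0,"ax":0,"ay":0,"az":0,"jaw":0.6},{"tx":0,"ty":-1.0,"tz":0,"ax":0,"ay":0,"az":0,"jaw":0.6},{"tx":0,"ty":-1.0,"tz":0,"ax":0,"ay":0,"az":0,"jaw":0.6},{"tx":0,"ty":-1.0,"tz":0,"ax":0,"ay":0,"az":0,"jaw":0.6},{"tx":0,"ty":-1.0,"tz":0,"ax":0,"ay":0,"az":0,"jaw":0.6},{"tx":0,"ty":-1.0,"tz":0,"ax":0,"ay":0,"az":0,"jaw":0.6},{"tx":0,"ty":0,"tz":0,"ax":0,"ay":0,"az":0,"jaw":0.6}]'; python3 go.py 625 -158.6 9 99.9
python3 - <<'E'
from m import *
a=tray("top",np.array([570,-173])); save("top1",cv2.resize(a[0][60:360,110:510],(800,600)))
E
```

```text
t: 4.68
ee_pos: [529.4, -174.7, 8.8]
orientation: [-2.405, 2.02, -0.003]
ft_force: [0.0, 0.5, -0.4]
width: 52.5
t 4.67 pos [ 529.4 -174.7    8.8] jawdeg -80.1 toolz [ 0.002 -0.001 -1.   ] F [ 0.   0.5 -0.4] w 52.5 q6 1.06
az 0.0 | shift cm before turn [ 0.07 -9.7  -0.01] | after turn [ 0.06 -9.7  -0.02]
top tray 0.67 [ 599.1 -168.2] size [ 66.8 120. ] longaxis deg 100.0 ztop 24.2
```

View pics/top1.png

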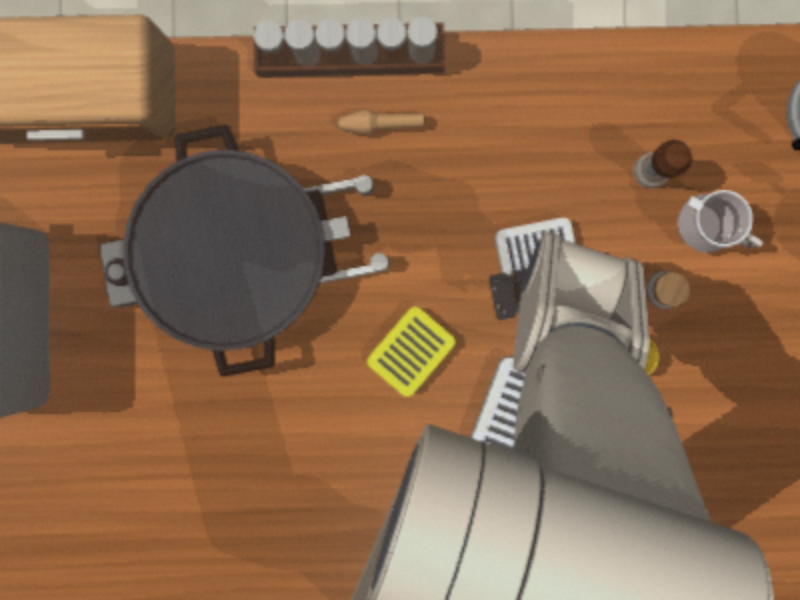

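The top view shows the tray square against the fingers at crop (537,243), now aligned at 100°. I'll keep pushing sideways.

```bash
python3 -m inch '[{"tx":0,"ty":-1.1,"tz":0,"ax":0,"ay":0,"az":0,"jaw":0.6},{"tx":0,"ty":-1.1,"tz":0,"ax":0,"ay":0,"az":0,"jaw":0.6},{"tx":0,"ty":-1.1,"tz":0,"ax":0,"ay":0,"az":0,"jaw":0.6},{"tx":0,"ty":-1.1,"tz":0,"ax":0,"ay":0,"az":0,"jaw":0.6},{"tx":0,"ty":-1.1,"tz":0,"ax":0,"ay":0,"az":0,"jaw":0.6},{"tx":0,"ty":-1.1,"tz":0,"ax":0,"ay":0,"az":0,"jaw":0.6},{"tx":0,"ty":-1.1,"tz":0,"ax":0,"ay":0,"az":0,"jaw":0.6},{"tx":0,"ty":-0.6,"tz":0,"ax":0,"ay":0,"az":0,"jaw":0.6},{"tx":0,"ty":-0.4,"tz":0,"ax":0,"ay":0,"az":0,"jaw":0.6},{"tx":0,"ty":0,"tz":0,"ax":0,"ay":0,"az":0,"jaw":0.6}]'; python3 go.py 625 -158.6 9 99.9
python3 - <<'E'
from m import *
for n in["top","scene"]: a=tray(n,np.array([660,-160]));grid(n,*a)
E
```

```text
t: 6.02
ee_pos: [613.9, -159.7, 8.8]
orientation: [-2.405, 2.021, -0.001]
ft_force: [-0.8, 0.6, 0.5]
width: 52.7
t 6.03 pos [ 613.9 -159.7    8.8] jawdeg -80.1 toolz [ 0.001 -0.    -1.   ] F [-0.8  0.6  0.5] w 52.7 q6 1.12
az 0.0 | shift cm before turn [ 0.08 -1.11 -0.02] | after turn [ 0.08 -1.11 -0.02]
top tray 0.85 [ 688.2 -152.3] size [ 61.  119.2] longaxis deg 103.4 ztop 24.2
top rim [600.8 370.9] 218.9
  post? 55 [698.6  99.8  41.7] circ [698.1  99.6] 13.7
  post? 53 [576.1  77.6  41.5] circ [576.2  78. ] 13.6
scene tray 0.88 [ 669.4 -153.5] size [ 92.5 120.5] longaxis deg 99.7 ztop 24.0
scene rim [612.8 327.2] 206.3
  post? 62 [575.5  80.6  41.7] circ [575.6  81. ] 13.8
  post? 71 [697.6 101.7  41.8] circ [694.8 101. ] 15.5
```

```bash
python3 -m inch '[{"tx":0,"ty":-0.5,"tz":0,"ax":0,"ay":0,"az":0,"jaw":0.6},{"tx":0,"ty":-0.5,"tz":0,"ax":0,"ay":0,"az":0,"jaw":0.6},{"tx":0,"ty":0,"tz":0,"ax":0,"ay":0,"az":0,"jaw":0.6},{"tx":0,"ty":1.0,"tz":0,"ax":0,"ay":0,"az":0,"jaw":0.6},{"tx":0,"ty":3.0,"tz":0,"ax":0,"ay":0,"az":0,"jaw":0.6},{"tx":0,"ty":0,"tz":-5,"ax":0,"ay":0,"az":0,"jaw":0.6},{"tx":0,"ty":0,"tz":-6,"ax":0,"ay":0,"az":0,"jaw":0.6},{"tx":0,"ty":3,"tz":-5,"ax":0,"ay":0,"az":0,"jaw":0.6},{"tx":0,"ty":6,"tz":0,"ax":0,"ay":0,"az":0,"jaw":0.6},{"tx":0,"ty":6,"tz":0,"ax":0,"ay":0,"az":0,"jaw":0.6},{"tx":0,"ty":0,"tz":0,"ax":0,"ay":0,"az":0,"jaw":0.6}]'
python3 - <<'E'
from m import *
for n in["top","scene"]: 
    im,d,W=tray(n,np.array([675,-155]));grid(n,im,d,W)
    for th in ["pepper_mill"]:
        for m in masks_of(n,th)[:1]:
            P=W[m["pixels"]&(d>0)];P=P[P[:,2]>20]; print(th,np.round(P.min(0)),np.round(P.max(0)))
E
```

```text
t: 7.6
ee_pos: [431.7, -190.4, 168.4]
orientation: [2.402, -2.024, -0.004]
ft_force: [0.2, -0.4, 0.3]
width: 53.0
top tray 0.6 [ 682.1 -154.3] size [ 90.7 120.8] longaxis deg 100.0 ztop 24.1
top rim [600.6 369.4] 219.6
  post? 52 [698.7  99.6  41.8] circ [698.3  99.3] 13.7
  post? 52 [576.6  77.3  42.2] circ [576.2  77.9] 13.6
pepper_mill [ 686. -377.   20.] [ 739. -331.  148.]
scene tray 0.66 [ 679.5 -151.2] size [ 93.2 121. ] longaxis deg 99.4 ztop 24.2
scene rim [613.1 322.4] 206.7
  post? 60 [575.   80.3  41.6] circ [574.7  81.4] 14.1
  post? 69 [696.8 101.7  41.9] circ [695.  102.1] 14.4
pepper_mill [ 693. -382.   20.] [ 740. -329.  146.]
```

```bash
python3 -m inch '[{"tx":0,"ty":0,"tz":0,"ax":0,"ay":0,"az":-10,"jaw":0.4},{"tx":0,"ty":0,"tz":0,"ax":0,"ay":0,"az":-10,"jaw":0.4},{"tx":0,"ty":0,"tz":0,"ax":0,"ay":0,"az":-10,"jaw":0.4},{"tx":0,"ty":0,"tz":0,"ax":0,"ay":0,"az":-10,"jaw":0.4},{"tx":0,"ty":0,"tz":0,"ax":0,"ay":0,"az":-10,"jaw":0.4},{"tx":0,"ty":0,"tz":0,"ax":0,"ay":0,"az":-10,"jaw":0.4},{"tx":0,"ty":0,"tz":0,"ax":0,"ay":0,"az":-10,"jaw":0.4},{"tx":0,"ty":0,"tz":0,"ax":0,"ay":0,"az":-10,"jaw":0.4},{"tx":0,"ty":0,"tz":0,"ax":0,"ay":0,"az":-10,"jaw":0.4},{"tx":0,"ty":0,"tz":0,"ax":0,"ay":0,"az":0,"jaw":0.4}]'; python3 go.py 697.5 -246.3 9 10
```

```text
t: 9.15
ee_pos: [437.0, -190.6, 168.5]
orientation: [-3.13, -0.27, -0.0]
ft_force: [0.1, -0.7, -0.9]
width: 35.2
t 9.15 pos [ 437.  -190.6  168.5] jawdeg 9.9 toolz [ 0.  0. -1.] F [ 0.1 -0.7 -0.9] w 35.2 q6 -0.61
az -0.1 | shift cm before turn [24.71  9.95 15.95] | after turn [24.69 10.01 15.95]
```

```bash
python3 -m inch '[{"tx":4.1,"ty":1.66,"tz":0,"ax":0,"ay":0,"az":0,"jaw":0.4},{"tx":4.1,"ty":1.66,"tz":0,"ax":0,"ay":0,"az":0,"jaw":0.4},{"tx":4.1,"ty":1.66,"tz":0,"ax":0,"ay":0,"az":0,"jaw":0.4},{"tx":4.1,"ty":1.66,"tz":0,"ax":0,"ay":0,"az":0,"jaw":0.4},{"tx":4.1,"ty":1.66,"tz":0,"ax":0,"ay":0,"az":0,"jaw":0.4},{"tx":4.1,"ty":1.66,"tz":0,"ax":0,"ay":0,"az":0,"jaw":0.4},{"tx":0,"ty":0,"tz":0,"ax":0,"ay":0,"az":0,"jaw":0.4},{"tx":0,"ty":0,"tz":5,"ax":0,"ay":0,"az":0,"jaw":0.4},{"tx":0,"ty":0,"tz":5,"ax":0,"ay":0,"az":0,"jaw":0.4},{"tx":0,"ty":0,"tz":4,"ax":0,"ay":0,"az":0,"jaw":0.4},{"tx":0,"ty":0,"tz":1.9,"ax":0,"ay":0,"az":0,"jaw":0.4},{"tx":0,"ty":0,"tz":0,"ax":0,"ay":0,"az":0,"jaw":0.4}]'; python3 go.py 697.5 -246.3 9 10
```

```text
t: 10.65
ee_pos: [694.5, -246.1, 8.6]
orientation: [-3.129, -0.27, 0.004]
ft_force: [-0.0, -0.1, 0.9]
width: 35.0
t 10.65 pos [ 694.5 -246.1    8.6] jawdeg 9.9 toolz [-0.002  0.001 -1.   ] F [-0.  -0.1  0.9] w 35.0 q6 -0.53
az -0.1 | shift cm before turn [ 0.29  0.07 -0.05] | after turn [ 0.29  0.07 -0.04]
```

```bash
python3 -m inch '[{"tx":0.3,"ty":-1.0,"tz":0,"ax":0,"ay":0,"az":0,"jaw":0.4},{"tx":0,"ty":-1.0,"tz":0,"ax":0,"ay":0,"az":0,"jaw":0.4},{"tx":0,"ty":-1.2,"tz":0,"ax":0,"ay":0,"az":0,"jaw":0.4},{"tx":0,"ty":-1.2,"tz":0,"ax":0,"ay":0,"az":0,"jaw":0.4},{"tx":0,"ty":-1.2,"tz":0,"ax":0,"ay":0,"az":0,"jaw":0.4},{"tx":0,"ty":-1.2,"tz":0,"ax":0,"ay":0,"az":0,"jaw":0.4},{"tx":0,"ty":-1.2,"tz":0,"ax":0,"ay":0,"az":0,"jaw":0.4},{"tx":0,"ty":-1.2,"tz":0,"ax":0,"ay":0,"az":0,"jaw":0.4},{"tx":0,"ty":-1.2,"tz":0,"ax":0,"ay":0,"az":0,"jaw":0.4},{"tx":0,"ty":-1.2,"tz":0,"ax":0,"ay":0,"az":0,"jaw":0.4},{"tx":0,"ty":-1,"tz":0,"ax":0,"ay":0,"az":0,"jaw":0.4},{"tx":0,"ty":0,"tz":0,"ax":0,"ay":0,"az":0,"jaw":0.4}]'; python3 go.py 645.5 31 9 10
python3 - <<'E'
from m import *
for n in["top","scene"]: a=tray(n,np.array([660,-60])); save(n+"2",a[0][100:300,200:440] if n=="scene" else a[0][100:300,220:420])
a=cv2.hconcat([cv2.imread("pics/top2.png"),cv2.imread("pics/scene2.png")]);cv2.imwrite("pics/c2.png",cv2.resize(a,(792,360)))
E
```

```text
t: 12.15
ee_pos: [677.1, -120.8, 10.5]
orientation: [-3.13, -0.273, -0.001]
ft_force: [-0.3, 0.2, 0.2]
width: 35.3
t 12.15 pos [ 677.1 -120.8   10.5] jawdeg 10.0 toolz [ 0.001  0.    -1.   ] F [-0.3  0.2  0.2] w 35.3 q6 -0.37
az -0.0 | shift cm before turn [ -0.49 -15.5    0.14] | after turn [ -0.48 -15.5    0.15]
top tray 0.91 [661.4 -37.1] size [90.2 89. ] longaxis deg 9.9 ztop 24.0
scene tray 0.79 [657.4 -20.5] size [91.5 67.2] longaxis deg 11.3 ztop 24.2
```

View pics/c2.png

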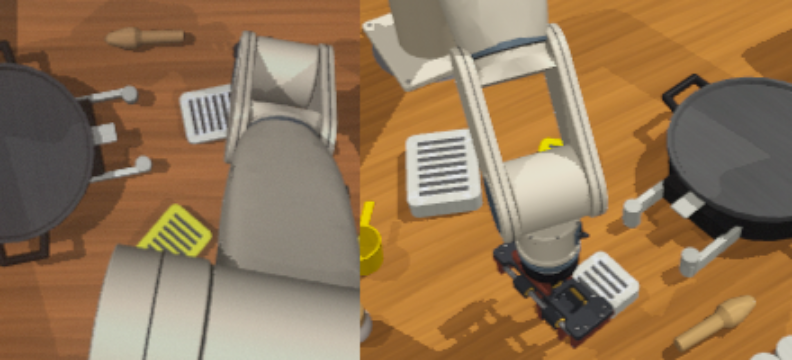

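The left crop (top view) shows the tray square ahead of the fingers at (207,114), heading for the gap, about 1.5 mm to the right. I'll keep pushing with a slight drift to the left.

```bash
python3 -m inch '[{"tx":-0.03,"ty":-1.0,"tz":0.05,"ax":0,"ay":0,"az":0,"jaw":0.4},{"tx":-0.04,"ty":-1.0,"tz":0.05,"ax":0,"ay":0,"az":0,"jaw":0.4},{"tx":-0.04,"ty":-1.0,"tz":0,"ax":0,"ay":0,"az":0,"jaw":0.4},{"tx":-0.04,"ty":-1.0,"tz":0,"ax":0,"ay":0,"az":0,"jaw":0.4},{"tx":0,"ty":-0.5,"tz":0,"ax":0,"ay":0,"az":0,"jaw":0.4},{"tx":0,"ty":0,"tz":0,"ax":0,"ay":0,"az":0,"jaw":0.4}]'; python3 go.py 645.5 31 9 10
python3 - <<'E'
from m import *
for n in["top","scene"]: a=tray(n,np.array([650,0]))
save("c3",cv2.resize(a[0][190:280,310:450],(784,504)))
E
```

```text
t: 13.1
ee_pos: [667.5, -77.0, 8.6]
orientation: [-3.129, -0.272, 0.0]
ft_force: [0.9, -0.4, 1.1]
width: 34.9
t 13.1 pos [667.5 -77.    8.6] jawdeg 9.9 toolz [-0.     0.001 -1.   ] F [ 0.9 -0.4  1.1] w 34.9 q6 -0.31
az -0.1 | shift cm before turn [ -0.31 -11.02  -0.03] | after turn [ -0.29 -11.02  -0.04]
top tray 0.61 [437.3  32.1] size [ 89.4 118.8] longaxis deg 140.0 ztop 23.9
scene tray 0.8 [649.6  23.9] size [89.6 61.1] longaxis deg 11.0 ztop 24.2
```

View pics/c3.png

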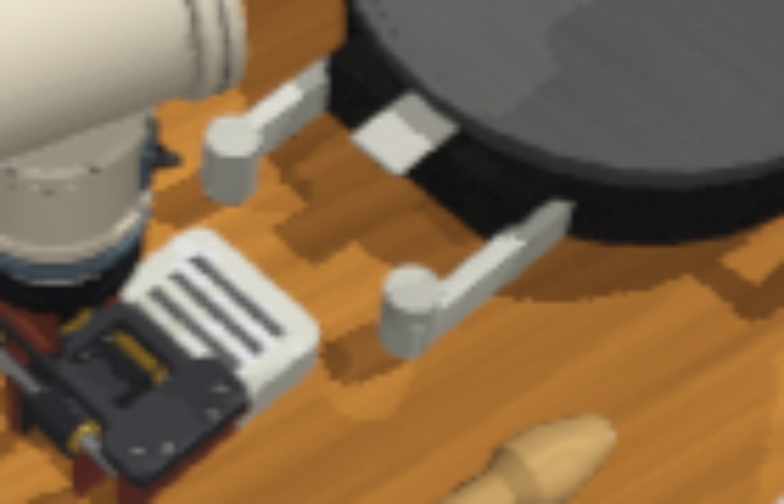

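The scene crop shows the tray's front edge about 2 cm short of the posts, squarely lined up and perhaps 1–2 mm to the right. I'll go in gently and watch the force.

```bash
python3 -m inch '[{"tx":-0.05,"ty":-0.7,"tz":0,"ax":0,"ay":0,"az":0,"jaw":0.4},{"tx":-0.05,"ty":-0.7,"tz":0,"ax":0,"ay":0,"az":0,"jaw":0.4},{"tx":-0.05,"ty":-0.7,"tz":0,"ax":0,"ay":0,"az":0,"jaw":0.4},{"tx":0,"ty":-0.7,"tz":0,"ax":0,"ay":0,"az":0,"jaw":0.4},{"tx":0,"ty":-0.7,"tz":0,"ax":0,"ay":0,"az":0,"jaw":0.4}]'; python3 go.py 645.5 31 9 10
python3 - <<'E'
from m import *
for n in["scene"]: a=tray(n,np.array([640,50]))
save("c4",cv2.resize(a[0][190:280,310:450],(784,504)))
E
```

```text
t: 13.92
ee_pos: [660.1, -43.0, 8.7]
orientation: [-3.13, -0.272, 0.0]
ft_force: [-0.2, -0.8, -0.7]
width: 34.8
t 13.93 pos [660.1 -43.    8.7] jawdeg 9.9 toolz [-0.  0. -1.] F [-0.2 -0.8 -0.7] w 34.8 q6 -0.26
az -0.1 | shift cm before turn [-0.16 -7.54 -0.03] | after turn [-0.15 -7.54 -0.03]
scene tray 0.81 [641.3  60.9] size [92.  55.6] longaxis deg 10.0 ztop 24.1
```

View pics/c4.png

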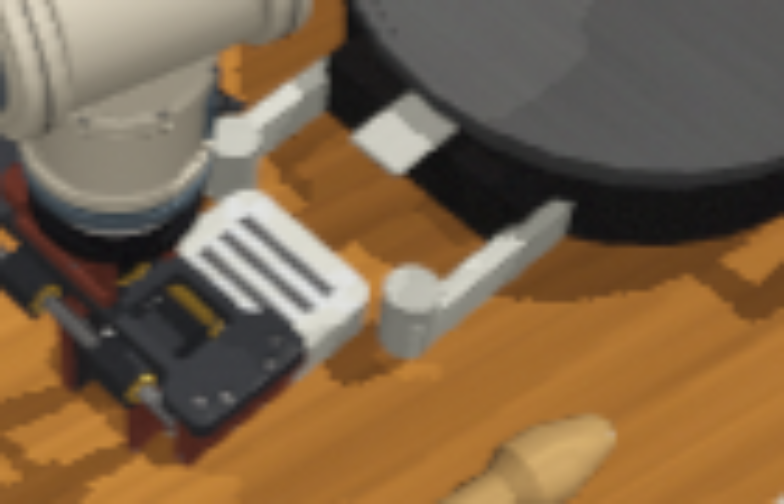

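The tray's front is now entering the gap with clearance on both sides, and the lateral error is about 0. I'll push straight on.

```bash
python3 -m inch '[{"tx":0,"ty":-0.7,"tz":0,"ax":0,"ay":0,"az":0,"jaw":0.4},{"tx":0,"ty":-0.7,"tz":0,"ax":0,"ay":0,"az":0,"jaw":0.4},{"tx":0,"ty":-0.7,"tz":0,"ax":0,"ay":0,"az":0,"jaw":0.4},{"tx":0,"ty":-0.7,"tz":0,"ax":0,"ay":0,"az":0,"jaw":0.4},{"tx":0,"ty":-0.7,"tz":0,"ax":0,"ay":0,"az":0,"jaw":0.4}]'; python3 -m inch '[{"tx":0,"ty":-0.7,"tz":0,"ax":0,"ay":0,"az":0,"jaw":0.4},{"tx":0,"ty":-0.7,"tz":0,"ax":0,"ay":0,"az":0,"jaw":0.4},{"tx":0,"ty":-0.7,"tz":0,"ax":0,"ay":0,"az":0,"jaw":0.4}]'; python3 go.py 645.5 31 9 10
python3 - <<'E'
from m import *
for n in["scene"]: a=tray(n,np.array([640,80]))
E
```

```text
t: 14.65
ee_pos: [654.3, -8.7, 8.9]
orientation: [3.13, 0.272, 0.001]
ft_force: [-0.1, -4.0, 1.8]
width: 35.1
t: 15.02
ee_pos: [650.7, 12.0, 8.8]
orientation: [3.13, 0.272, 0.001]
ft_force: [0.3, -4.1, 2.8]
width: 35.3
t 15.03 pos [650.7  12.    8.8] jawdeg 9.9 toolz [ 0. -0. -1.] F [ 0.3 -4.1  2.8] w 35.3 q6 -0.17
az -0.1 | shift cm before turn [-0.18 -1.97 -0.02] | after turn [-0.18 -1.97 -0.02]
scene tray 0.72 [631.6 118.9] size [92.3 49.8] longaxis deg 10.6 ztop 24.3
```

```bash
I='python3 -m inch'; python3 -m inch '[{"tx":0,"ty":-0.5,"tz":0,"ax":0,"ay":0,"az":0,"jaw":0.4},{"tx":0,"ty":-0.5,"tz":0,"ax":0,"ay":0,"az":0,"jaw":0.4},{"tx":0,"ty":-0.3,"tz":0,"ax":0,"ay":0,"az":0,"jaw":0.4},{"tx":0,"ty":-0.1,"tz":0,"ax":0,"ay":0,"az":0,"jaw":0.4}]'; python3 -m inch '[{"tx":0,"ty":-0.1,"tz":0,"ax":0,"ay":0,"az":0,"jaw":0.4},{"tx":0,"ty":-0.1,"tz":0,"ax":0,"ay":0,"az":0,"jaw":0.4}]'; python3 go.py 645.5 31 9 10
```

```text
t: 15.62
ee_pos: [648.0, 25.6, 8.6]
orientation: [-3.13, -0.272, 0.0]
ft_force: [0.0, -2.8, 0.5]
width: 35.4
t: 15.88
ee_pos: [647.7, 27.3, 8.6]
orientation: [-3.13, -0.271, 0.0]
ft_force: [0.8, -2.5, 0.7]
width: 34.9
t 15.88 pos [647.7  27.3   8.6] jawdeg 9.9 toolz [-0.  0. -1.] F [ 0.8 -2.5  0.7] w 34.9 q6 -0.15
az -0.1 | shift cm before turn [-0.15 -0.4  -0.04] | after turn [-0.15 -0.4  -0.04]
```

Still sliding freely, at about 2.5 N. I'll advance in small steps until the force rises.

```bash
python3 -m inch '[{"tx":0,"ty":-0.1,"tz":0,"ax":0,"ay":0,"az":0,"jaw":0.4},{"tx":0,"ty":-0.1,"tz":0,"ax":0,"ay":0,"az":0,"jaw":0.4}]' | grep -E "ee|ft"; python3 -m inch '[{"tx":0,"ty":-0.1,"tz":0,"ax":0,"ay":0,"az":0,"jaw":0.4},{"tx":0,"ty":-0.1,"tz":0,"ax":0,"ay":0,"az":0,"jaw":0.4}]'| grep -E "ee|ft"
```

```text
ee_pos: [647.4, 29.4, 8.6]
ft_force: [0.2, -2.0, -0.0]
ee_pos: [647.4, 30.0, 8.6]
ft_force: [1.3, -12.0, -1.1]
```

```bash
python3 -m inch '[{"tx":0,"ty":-0.1,"tz":0,"ax":0,"ay":0,"az":0,"jaw":0.4}]' | grep -E "ee|ft"; python3 go.py 645.5 31 9 10
```

```text
ee_pos: [647.4, 30.1, 8.7]
ft_force: [1.7, -17.0, -0.6]
t 16.5 pos [647.4  30.1   8.7] jawdeg 10.0 toolz [ 0.001 -0.003 -1.   ] F [  1.7 -17.   -0.6] w 34.9 q6 -0.14
az -0.0 | shift cm before turn [-0.17 -0.12 -0.03] | after turn [-0.17 -0.12 -0.03]
```

The tray stopped hard at the predicted place, and the force rose to 17 N. I'll back straight off and check.

```bash
python3 -m inch '[{"tx":0,"ty":0.3,"tz":0,"ax":0,"ay":0,"az":0,"jaw":0.4},{"tx":0,"ty":1,"tz":0,"ax":0,"ay":0,"az":0,"jaw":0.4},{"tx":0,"ty":4,"tz":0,"ax":0,"ay":0,"az":0,"jaw":0.4},{"tx":0,"ty":5,"tz":0,"ax":0,"ay":0,"az":0,"jaw":0.4},{"tx":0,"ty":0,"tz":-5,"ax":0,"ay":0,"az":0,"jaw":0.4},{"tx":0,"ty":0,"tz":-6,"ax":0,"ay":0,"az":0,"jaw":0.4},{"tx":0,"ty":0,"tz":-6,"ax":0,"ay":0,"az":0,"jaw":0.4},{"tx":-6,"ty":0,"tz":0,"ax":0,"ay":0,"az":0,"jaw":0.4},{"tx":-6,"ty":0,"tz":0,"ax":0,"ay":0,"az":0,"jaw":0.4},{"tx":-6,"ty":0,"tz":0,"ax":0,"ay":0,"az":0,"jaw":0.4},{"tx":-6,"ty":0,"tz":0,"ax":0,"ay":0,"az":0,"jaw":0.4},{"tx":0,"ty":0,"tz":0,"ax":0,"ay":0,"az":0,"jaw":0.4}]'; python3 - <<'E'
from m import *
for n in["top","scene"]:
    im,d,W=tray(n,np.array([638,95])); grid(n,im,d,W); save(n+"5",im)
    g=np.array([637,89.5]);u=np.array([-.174,.985]);q=np.array([-.985,-.174])
    s=(W[...,2]>19)&(W[...,2]<28)&(d>0); L=(W[...,:2]-g)@u; C=(W[...,:2]-g)@q
    s&=(abs(C)<44)&(L>-70)&(L<90); print("along range",np.percentile(L[s],[1,99]),"lat",np.percentile(C[s],[1,99]))
    for th in ["measuring_cup","pepper_mill","pitcher","citrus_reamer","salt_jar","drip_tray"]:
        for m in masks_of(n,th)[:3]:
            if m["score"]>.4: P=W[m["pixels"]&(d>0)]; print(" ",th,np.round(np.median(P,0)))
a=cv2.imread("pics/top5.png")[110:240,160:330];b=cv2.imread("pics/scene5.png")[150:280,310:480]
cv2.imwrite("pics/c5.png",cv2.resize(cv2.hconcat([a,b]),(800,306),interpolation=cv2.INTER_CUBIC))
E
```

```text
t: 18.0
ee_pos: [423.9, -110.3, 178.3]
orientation: [-3.129, -0.269, 0.005]
ft_force: [0.8, 0.3, 0.6]
width: 35.2
top tray 0.86 [436.   32.1] size [ 89.8 120.1] longaxis deg 138.1 ztop 23.8
top rim [600.9 369.5] 219.9
  post? 54 [698.4  99.8  42.1] circ [698.8  99.8] 13.6
  post? 56 [576.6  78.1  41.7] circ [576.3  77.9] 13.8
along range [-49.40224948  67.36451697] lat [-42.85871488  43.28847707]
  measuring_cup [ 424. -326.   16.]
  pepper_mill [ 708. -345.  120.]
  pitcher [ 625. -450.   57.]
  citrus_reamer [797.  81.  29.]
  salt_jar [ 523. -367.   44.]
  drip_tray [436.  32.  24.]
  drip_tray [ 272. -142.   31.]
scene tray 0.58 [633.8 101.3] size [ 93.2 124.1] longaxis deg 101.3 ztop 24.1
scene rim [612.3 322.5] 206.2
  post? 61 [576.4  80.2  41.7] circ [575.5  80.6] 14.1
  post? 71 [697.5 101.7  41.7] circ [696.  101.1] 14.1
along range [-47.71218961  73.59135878] lat [-43.07672529  43.11239236]
  measuring_cup [ 403. -307.   30.]
  pepper_mill [ 728. -356.  106.]
  pitcher [ 605. -435.   63.]
  citrus_reamer [802.  80.  29.]
  salt_jar [ 532. -371.   43.]
  drip_tray [ 349. -138.   31.]
  drip_tray [643.  92.  24.]
```

View pics/c5.png

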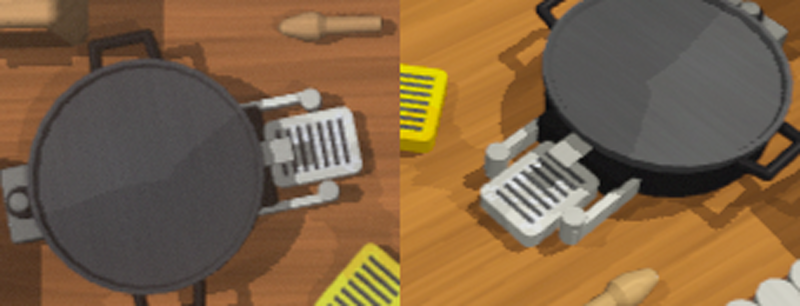

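Both views show the tray between the posts under the spout (top crop (317,146), scene crop (540,195)). It is flat and square, and the bystanders haven't moved.

```bash
python3 -c "
from workcell import ctrl; print(ctrl.close_job())"
```

```text
the job is handed in; nothing more can be done
None
```

The small aluminium drip tray is home: it sits between the guide posts with its leading end against the griddle's housing. I handed the job in at about 18 s. The tray was only slid, never lifted: I pushed it sideways onto the gap's line with two spread fingers, then pushed its rear end through the gap.

- **Contact:** the tray slid at 2–4 N until it stopped about where the housing should be. The force then rose to 17 N, and I backed straight off.
- **Position:** with the arm clear, the tray's extent along its travel measured −49/−48 to about +70 mm from the gap's middle; home is −50 to +70 mm. It looked centred between the posts.
- **Other things:** each camera's before and after readings of the bystanders agree. The one exception is the measuring cup in the top view, whose median moved about 16 mm, while the scene camera had it within 1 mm. The arm never went near the cup at low height, so I put this down to it being partly hidden. The tool stayed on the post side, away from the release button, which I did not check separately at the end.
- **Disagreement:** the scene camera's box fit gave the tray's heading as 101.3°, against 100° for the gap axis and the fingers. That fit also read the size about 4 mm too large, so I took it as noise. The top camera's network did not pick the tray out at the end because the spout partly covers it.

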